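# Find and mark the balance point of a sling lifting bar

### The arm

A 7-joint arm with a two-finger parallel gripper is mounted at the origin on a cart in front of the work surface, level with it; the furniture and walls round the work are solid. World frame = base frame: x ahead of the robot, y to its left, z up, the work surface at z = 0. Lengths are in mm, angles in rad, forces in N, time in s.
With the tool pointing down it reaches from about 400 to 875 mm from the base axis. Payload 4.4 kg.
Tool frame: the origin (TCP) lies at the very end of the fingers, on their centre line; the grasp point (between the pads) lies 19 mm behind it; y points along the fingers, x is the direction in which the jaws open and shut, and the axes are right-handed (so a half turn about y gives the same grasp; the last joint's range is limited). The gripper opens to 85 mm and grips with 20 to 120 N. Pads are 22 mm wide; open, the fingers measure 114 mm over their backs; the gripper's body (76 mm by 85 mm) begins 54 mm behind the grasp point. The pads swing forward as they close: fully open they stand 13 mm farther back than shut.
Start: joints at [1.191, 0.628, 0.038, 1.517, -0.027, 0.996, -0.02], TCP at [200.667, -618.264, 231.313] pointing down, gripper open.
Joint ranges: [-3.06, 3.06], [-0.37, 2.12], [-1.25, 1.32], [0.18, 2.47], [-1.1, 4.24], [0.23, 1.98], [-2.94, 2.94]. Speed limits (rad/s): [2.57, 2.57, 3.14, 3.14, 3.14, 3.14, 3.14].

### API

Orientations are given as [roll, pitch, yaw] about the fixed x, y, z axes, in that order (R = Rz(yaw) Ry(pitch) Rx(roll)).
In Python, from cell import readout, eyes, finish_job gives the robot as it stands. The module is installed in compiled form; this text tells all that it offers.
- The arm moves only by the tool apply_moves, never from a script. Its argument "commands" is a list that holds one entry, the list of rows, each a list of 6 numbers: the shift along the tool's x, y, z in units of 0.04 m (1.0 is 0.04 m), then the turn, a rotation vector about the tool's x, y, z in units of 5 degrees (1.0 is 5 degrees). A call has 1 to 8 rows; each row shifts and turns the pose as measured when the row begins, along the tool's axes as they then stand; what a row does not reach is not made up. A row lasts 1/12 s, in which the tool goes at most 41.7 mm and 7.16 degrees, less where a joint would pass 70% of its speed; a pose out of reach is approached as far as the arm can. A call with a number of a shift or a turn outside -1 to 1 is refused whole. A call with a gripper value outside its range is refused whole. "claw" is the finger opening in mm, from 0 to 85.4, set as the call begins (left out, the last holds). The fingers move at their own pace and stop on an object; the grip force is fixed at half the most. Time passes only in rows, so rows that do not move let the fingers close. It gives the time, the measured TCP pose, the force and the opening at its end, in the units of the state.
- readout.read_state(): the state, without advancing time (a new reading comes with each control period).
- eyes.get_image(name): name is "scene" or "top" or "wrist"; returns a dict with "image" (400x640x3 uint8, red, green, blue), "mtx" (3x3 intrinsics, pixels), "rvec" (rotation vector, rad) and "tvec" (3), from world to camera coordinates, as OpenCV has them. Camera axes: x right, y down, z forward; pixel columns grow to the right and rows downward; lengths in mm; the calibration is good to about 2 mm. A picture is of the moment at which its call begins. There is no depth.
- finish_job(): hands the job in, once; it reports no verdict.
The state is a dict: "clock": time; "qpos": joint angles; "qd": joint speeds; "tau": joint torques, N m; "eef_pos": TCP position; "tool_rot": TCP orientation; "force": force on the tool from outside, world axes, zero at the start; "torque": the same for the moment, N m; "width": finger opening in mm.
Only numpy, scipy, OpenCV 4.12 (cv2) and the standard library are available. Lean on these libraries where they do the work, as an engineer would, in place of code of your own. Each camera call takes 0.05 s, during which the arm holds its last target. There are 200 camera calls.

### The job

The flat lifting bar of the animal sling lies across the balance stand with its tail, at the right, down on the table. Without lifting it off the stand, slide it gently lengthwise over the fulcrum until it tips up and stays balanced level there with nothing touching it; then set the small saddle clip astride the bar directly above the fulcrum to mark its balance point, and leave the bar balanced level with the clip on it. Do not disturb the things standing around.

Things in the scene. Friction and masses are not known exactly. Their poses are not given: they have to be found in the camera images.
- balance_stand: Grey low stand fixed to the table, base plate 84 x 130 x 8 mm. Origin: centre of its underside, on the table; y is the line the bar slides along (about to the robot's left), z up. Dark steel fulcrum block in its middle. 45 mm before and behind that along y, a pair of smooth-lined cheeks 46 mm high, 34 mm apart, keeps the bar in line; it slides freely between them and its rocking dies out in a second.
- fulcrum (a point): Centre of the fulcrum's flat top, 36 mm above the table; the top is 28 mm across (x) and only 16 mm along the bar (y). Axes as the stand's. Released, the bar stays level only while its balance point is over this 16 mm; short of it the tail drops to the table, past it the nose does.
- lifting_bar: Flat aluminium box tube 30 x 300 x 16 mm (16 mm high) with black end caps, 0.4 to 0.6 kg. Origin: middle of its length, on the underside; y along it from tail to nose, z out of its top face. It starts leaning 0.186 rad, nose up, its middle 52 mm on the tail side of the fulcrum. A hidden ballast, which does not shift, puts its balance point anywhere up to 36 mm to either side of the middle.
- bar_tail (a point): Centre of the bar's tail end face (-y end), at first down on the table at the robot's right. To balance, the bar must slide towards its nose (stand's +y) by 10 to 95 mm, against a few newtons of friction. A finger kept pressed on this end face rubs and holds the tail down: the bar tips only when the finger is backed off.
- bar_nose (a point): Centre of the bar's nose end face (+y end), at first in the air at the robot's left.
- marker_clip: Steel saddle clip 42 x 14 mm, 46 mm high, 30 g, standing loose on its two legs on the robot's side of the stand. Origin: centre of its underside, level with its feet; x across the saddle, y along the bar once on it, z up. Legs 4 mm thick, 12 mm long, 34 mm apart inside. Black grip fin on top: 10 mm thick (x), 14 mm long (y), from 18 to 46 mm above the feet. Either way round will do.
- clip_seat (a point): Centre of the underside of the clip's 6 mm thick bridge, 12 mm above its feet: this sits on the bar's top face. Axes as the clip's.
- slide_box: Bystander: cardboard box 60 x 90 x 32 mm, loose, behind the stand. Origin: centre of its underside.
- eye_rinse: Bystander: small bottle 32 mm across, 68 mm high, loose, behind the stand. Origin: centre of its underside.
- petri_dish: Bystander: closed clear dish 69 mm across, 15 mm high, loose, on the robot's side of the stand, left of the clip. Origin: centre of its underside.
Mind the look-alikes: they are no part of the job. Of the things that look like the marker_clip, take the one that is farthest to the robot's left at the start. What is shaped like the balance_stand but purple is not meant.

How it is judged:
By the outcome, as a careful person would: the job done as asked, in the order asked, and still so for the second after the job is handed in, with the robot touching nothing.
It also fails if it takes over 72 s, if anything falls off the work surface, if the arm or the gripper's body presses on something with over 40 N, if the wrist force passes 120 N, or if a joint passes its speed limit or range.

## Working session

There is one attempt and no reset: what is moved stays moved. The work goes in short steps, Python scripts to look and compute and a tool call to move; the robot and the scene stay as the last step left them, time stands still between calls to the robot, and variables do not carry over. Pictures are saved under pics/ and viewed, about 8 in all and at most 12, crops included, and the job is handed in when it is done.

Besides the shell and the picture viewer there is one more tool, called as a command line: name --argument value ..., lists and objects as JSON in quotes. apply_moves: Moves the arm, as the interface text tells. Shifts and turns lie within -1 to 1; 1 stands for 0.04 m of shift or 5 degrees of turn. Its arguments: {"type":"object","properties":{"commands":{"type":"array"},"claw":{"type":"number"}},"required":["commands"]}

```bash
mkdir -p pics
cat > h.py <<'E'
import numpy as np, cv2
from cell import readout, eyes, finish_job
def cam(n):
    d=eyes.get_image(n); np.savez(f'{n}.npz',**d); return d
def ray(d,u,v,z):
    R=cv2.Rodrigues(np.array(d['rvec'],float))[0]; t=np.array(d['tvec'],float).ravel()
    r=R.T@np.linalg.inv(np.array(d['mtx']))@np.array([u,v,1.]); c=-R.T@t
    return c+r*(z-c[2])/r[2]
def proj(d,P):
    return cv2.projectPoints(np.array(P,float).reshape(-1,3),np.array(d['rvec'],float),np.array(d['tvec'],float),np.array(d['mtx'],float),None)[0].reshape(-1,2)
def save(d,name,crop=None,s=1):
    im=d['image'][:,:,::-1]
    if crop: a,b,c,e=crop; im=im[b:e,a:c]
    cv2.imwrite(f'pics/{name}.png',cv2.resize(im,None,fx=s,fy=s,interpolation=cv2.INTER_CUBIC))
E
python3 - <<'E'
from h import *
s=readout.read_state(); print(s)
a=cam('top');b=cam('scene')
save(a,'top1',s=1.25);save(b,'scene1',s=1.25)
for d in(a,b):
    R=cv2.Rodrigues(np.array(d['rvec']))[0]; print(-R.T@np.array(d['tvec']).ravel(), R.tolist(), d['mtx'][0][0])
E
```

```text
{'clock': 0.0, 'qpos': array([ 1.19119375,  0.62937474,  0.03842532,  1.51838834, -0.02704168,
        0.99628347, -0.02000079]), 'qd': array([-9.10597926e-04,  9.80635486e-05, -1.30460648e-03,  6.08074251e-04,
       -1.67382586e-03,  8.84361478e-04,  1.87432647e-03]), 'tau': array([-2.03137593e-04, -5.63400793e+01,  1.22599360e+00, -1.93447387e+01,
        1.10557958e-02,  1.04357812e-02,  5.95713516e-06]), 'eef_pos': array([ 200.49234002, -617.63881952,  230.36372718]), 'tool_rot': array([-1.57077907,  0.00193698, -1.25700421]), 'force': array([-0.07260567, -0.51974495, -1.04211345]), 'torque': array([ 0.02145657, -0.02842805, -0.00958268]), 'width': 85.40321424179255}
[ 474.06917347  -31.51961031 1259.48174539] [[-0.018794804887868555, -0.9998020075306576, 0.0065346038054045485], [-0.9934013237874327, 0.01793410015835173, -0.11327920351453012], [0.11313958284615988, -0.00862054459862402, -0.993541705719604]] 446.1862860436483
[ 72.68279989 670.02230177 598.94188981] [[-0.8123962388772923, -0.5830932992864898, 0.0038151520579788045], [-0.3128436570099019, 0.4303301416953239, -0.8467259387884325], [0.4920784463138985, -0.6890705141534339, -0.5320156287155686]] 442.9020419209228
```

View pics/top1.png

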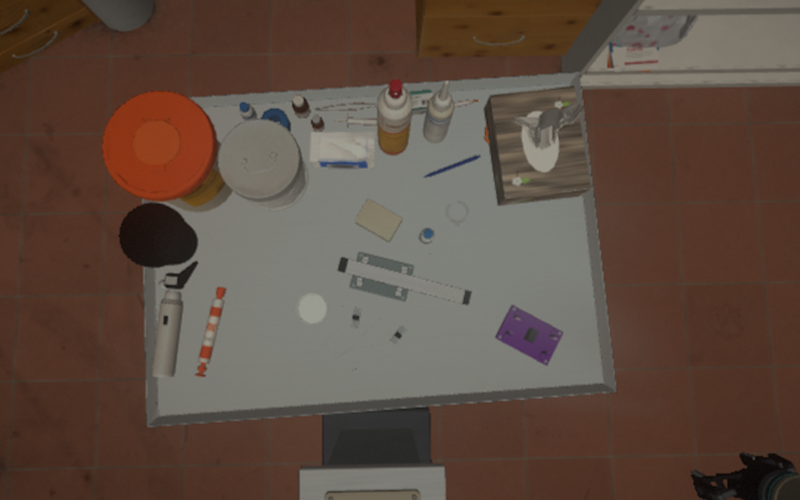

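View pics/scene1.png

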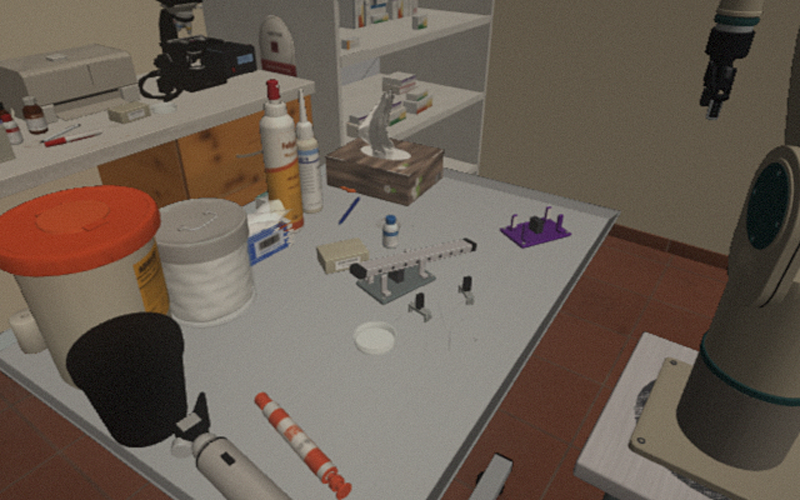

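Top view: bar from nose (343,265) to tail (467,297), stand around (381,276). The left clip is at (356,317), a look-alike is at (398,334), and the dish is at (312,309). I'll enlarge to measure.

Run:
```python
from h import *
d=dict(np.load('top.npz')); save(d,'top2',(225,150,395,285),4.5)
```

```text
(no output)
```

View pics/top2.png

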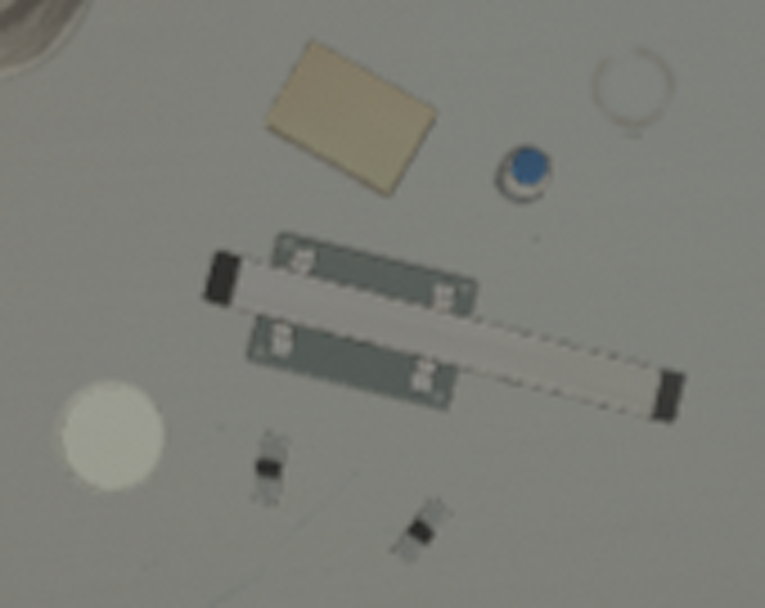

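```bash
cat >> h.py <<'E'
from scipy.spatial.transform import Rotation as Ro
def plan(P,yaw,n=None,start=None):
    """rows to go to TCP P with tool down and tool x at yaw"""
    s=readout.read_state(); p=np.array(s['eef_pos']) if start is None else np.array(start[0],float)
    R0=Ro.from_euler('xyz',s['tool_rot'] if start is None else [-np.pi/2,0,start[1]]); R1=Ro.from_euler('xyz',[-np.pi/2,0,yaw])
    rv=(R1*R0.inv()).as_rotvec(); D=np.array(P,float)-p
    n=n or int(np.ceil(max(np.linalg.norm(D)/38,np.degrees(np.linalg.norm(rv))/4.9,1)))
    rows=[]
    for i in range(n):
        R=Ro.from_rotvec(rv*i/n)*R0
        rows.append(np.r_[R.inv().apply(D/n)/40,np.degrees(R.inv().apply(rv/n))/5].round(3).tolist())
    print(n,'rows'); [print(r) for r in rows]
E
python3 - <<'E'
from h import *
d=dict(np.load('top.npz'))
f=lambda u,v,z: ray(d,225+u/4.5-.39,150+v/4.5-.39,z)
C=[f(*q,8) for q in[(281,234),(476,281),(448,409),(249,359)]]
c=np.mean(C,0); y=(C[0]+C[3]-C[1]-C[2])/2; x=(C[0]+C[1]-C[2]-C[3])/2
print('stand',c,np.linalg.norm(x),np.linalg.norm(y),'yaw x',np.arctan2(x[1],x[0]),'yaw y-90',np.arctan2(-y[0],y[1]))
t=f(679,397,8); n=f(212,278,70); print('tail',t,'nose',n, np.arctan2(-(n-t)[0],(n-t)[1]))
print('clip',f(267,467,46)); a=f(273,438,15);b=f(263,500,15); print(a,b,np.linalg.norm(a-b),np.arctan2(*(a-b)[1::-1]))
print('lookalike',f(421,531,46),'dish',f(112,436,15),'bottle',f(529,166,68))
E
```

```text
stand [566.66023821 -28.082099     8.        ] 81.32093937520774 126.71922486253483 yaw x -0.2501090299003258 yaw y-90 -0.260084695366957
tail [ 515.36056466 -223.60582129    8.        ] nose [589.03819244  61.34657459  70.        ] -0.2530198726403134
clip [476.79778537  31.25569689  46.        ]
[494.56896894  28.94519629  15.        ] [456.76230757  35.56110057  15.        ] 38.38116508763056 -0.17323895602226574
lookalike [437.00553807 -60.40211108  46.        ] dish [497.65071688 128.12750968  15.        ] bottle [ 653.27992527 -129.20537439   68.        ]
```

Run:
```python
from h import *
f=np.array([566.7,-28.1]);yd=np.array([.252,.968])
A=np.r_[f-232*yd,120]; print(A); plan(A,-.255,16);
```

```text
[ 508.236 -252.676  120.   ]
16 rows
[-0.394, 0.173, 0.633, -0.001, -0.718, -0.001]
[-0.353, 0.173, 0.657, -0.001, -0.718, -0.001]
[-0.312, 0.173, 0.678, -0.001, -0.718, -0.001]
[-0.269, 0.173, 0.696, -0.001, -0.718, -0.001]
[-0.225, 0.173, 0.711, -0.001, -0.718, -0.001]
[-0.18, 0.173, 0.724, -0.001, -0.718, -0.001]
[-0.134, 0.173, 0.734, -0.001, -0.718, -0.001]
[-0.088, 0.173, 0.741, -0.001, -0.718, -0.001]
[-0.041, 0.173, 0.745, -0.001, -0.718, -0.001]
[0.005, 0.173, 0.746, -0.001, -0.718, -0.001]
[0.052, 0.173, 0.744, -0.001, -0.718, -0.001]
[0.098, 0.173, 0.739, -0.001, -0.718, -0.001]
[0.145, 0.173, 0.732, -0.001, -0.718, -0.001]
[0.19, 0.173, 0.721, -0.001, -0.718, -0.001]
[0.235, 0.173, 0.708, -0.001, -0.718, -0.001]
[0.279, 0.173, 0.692, -0.001, -0.718, -0.001]
```

apply_moves --commands '[[[-0.39, 0.17, 0.63, 0, -0.72, 0], [-0.35, 0.17, 0.66, 0, -0.72, 0], [-0.31, 0.17, 0.68, 0, -0.72, 0], [-0.27, 0.17, 0.7, 0, -0.72, 0], [-0.22, 0.17, 0.71, 0, -0.72, 0], [-0.18, 0.17, 0.72, 0, -0.72, 0], [-0.13, 0.17, 0.73, 0, -0.72, 0], [-0.09, 0.17, 0.74, 0, -0.72, 0]]]' --claw 0

```text
clock: 0.77
eef_pos: [349.8, -434.9, 170.9]
tool_rot: [-1.578, 0.003, -0.748]
force: [-0.1, -0.0, 0.3]
width: -0.3
```

apply_moves --commands '[[[-0.04, 0.17, 0.74, 0, -0.72, 0], [0, 0.17, 0.75, 0, -0.72, 0], [0.05, 0.17, 0.74, 0, -0.72, 0], [0.1, 0.17, 0.74, 0, -0.72, 0], [0.15, 0.17, 0.73, 0, -0.72, 0], [0.19, 0.17, 0.72, 0, -0.72, 0], [0.24, 0.17, 0.71, 0, -0.72, 0], [0.28, 0.17, 0.69, 0, -0.72, 0]]]'

```text
clock: 1.43
eef_pos: [504.0, -239.0, 110.3]
tool_rot: [-1.574, 0.011, -0.221]
force: [1.1, -0.9, 0.1]
width: -0.2
```

Run:
```python
from h import *
s=readout.read_state(); print(s['clock'],s['eef_pos'],s['tool_rot'],s['force'])
f=np.array([566.7,-28.1]);yd=np.array([.252,.968])
plan(np.r_[f-232*yd,7],-.255)
```

```text
1.4333 [ 504.02876703 -239.03931878  110.26352611] [-1.5736598   0.01052794 -0.2207882 ] [ 1.12513285 -0.87378119  0.11636771]
3 rows
[0.068, 0.86, -0.101, 0.012, 0.131, -0.04]
[0.066, 0.86, -0.101, 0.012, 0.131, -0.04]
[0.064, 0.86, -0.101, 0.012, 0.131, -0.04]
```

apply_moves --commands '[[[0.07, 0.4, -0.3, 0, 0.13, 0], [0.07, 0.8, 0, 0, 0.13, 0], [0.07, 0.8, 0, 0, 0.13, 0], [0, 0.5, 0, 0, 0, 0], [0, 0, 0, 0, 0, 0]]]'

```text
clock: 1.85
eef_pos: [517.8, -241.2, 5.7]
tool_rot: [-1.567, 0.005, -0.236]
force: [-0.1, 0.3, -0.8]
width: -0.2
```

```bash
cat >> h.py <<'E'
F=np.array([566.7,-28.1]);YD=np.array([.252,.968]);XD=np.array([.968,-.252])
def st():
    s=readout.read_state(); p=s['eef_pos'][:2]-F
    print('t',s['clock'],'along',(p@YD).round(1),'across',(p@XD).round(1),'z',s['eef_pos'][2].round(1),'rot',s['tool_rot'].round(3),'F',s['force'].round(1),'w',s['width'].round(1))
E
python3 - <<'E'
from h import *
st(); d=cam('wrist'); save(d,'w1',s=1.25)
E
```

```text
Traceback (most recent call last):
  File "h.py", line 30, in st
    print('t',s['clock'],'along',(p@YD).round(1),'across',(p@XD).round(1),'z',s['eef_pos'][2].round(1),'rot',s['tool_rot'].round(3),'F',s['force'].round(1),'w',s['width'].round(1))
                                                                                                                                                                ^^^^^^^^^^^^^^^^
AttributeError: 'float' object has no attribute 'round'
```

```bash
sed -i "s/s\['width'\].round(1)/s['width']/" h.py
cat >> h.py <<'E'
def tilt(tag,view=False):
    st(); d=cam('scene')
    if view: save(d,tag,(250,160,410,270),5)
    return d
E
python3 -c "
from h import *
st(); tilt('s0')"
```

```text
t 1.85 along -218.6 across 6.4 z 5.7 rot [-1.567  0.005 -0.236] F [-0.1  0.3 -0.8] w -0.21186685329463634
t 1.85 along -218.6 across 6.4 z 5.7 rot [-1.567  0.005 -0.236] F [-0.1  0.3 -0.8] w -0.21186685329463634
```

apply_moves --commands '[[[-0.15, 0, 0.05, 0, 0.2, 0], [0, 0, 0.08, 0, 0, 0], [0, 0, 0.08, 0, 0, 0], [0, 0, 0.08, 0, 0, 0]]]'

```text
clock: 2.23
eef_pos: [515.1, -231.5, 10.7]
tool_rot: [-1.57, 0.0, -0.259]
force: [-0.7, -2.7, -1.7]
width: -0.1
```

```bash
python3 -c "
from h import *
st()"
```

```text
t 2.2333 along -209.9 across 1.3 z 10.7 rot [-1.57   0.    -0.259] F [-0.7 -2.7 -1.7] w -0.09049704614882789
```

apply_moves --commands '[[[0, 0.08, 0.08, 0, 0, 0], [0, 0, 0.1, 0, 0, 0], [0, 0, 0.1, 0, 0, 0], [0, 0, 0.1, 0, 0, 0], [0, 0, 0, 0, 0, 0]]]'

```text
clock: 2.65
eef_pos: [520.8, -217.9, 10.4]
tool_rot: [-1.573, -0.005, -0.261]
force: [-0.2, -1.9, 0.1]
width: 0.2
```

```bash
python3 -c "
from h import *
st()"
```

```text
t 2.65 along -195.3 across 3.4 z 10.4 rot [-1.573 -0.005 -0.261] F [-0.2 -1.9  0.1] w 0.2157359938629553
```

apply_moves --commands '[[[-0.08, 0, -0.3, 0, 0, 0], [0, 0, 0, 0, 0, 0], [0, 0, 0, 0, 0, 0], [0, 0, 0, 0, 0, 0], [0, 0, 0, 0, 0, 0], [0, 0, 0, 0, 0, 0]]]'

```text
clock: 3.15
eef_pos: [515.4, -226.3, 10.6]
tool_rot: [-1.569, -0.006, -0.259]
force: [0.1, 0.1, -0.1]
width: 0.4
```

```bash
python3 -c "
from h import *
d=tilt('s1',True)
# predicted tail-top & nose positions, level vs tilted
q=lambda a,z:np.r_[F+a*YD,z]
print(((proj(d,[q(-186,16),q(-185,52),q(105,70),q(115,52),q(0,36)])-[250,160])*5).round())
"
```

```text
t 3.15 along -204.8 across 0.3 z 10.6 rot [-1.569 -0.006 -0.259] F [ 0.1  0.1 -0.1] w 0.3728630470188615
[[606. 166.]
 [610. 106.]
 [140. 280.]
 [123. 323.]
 [328. 261.]]
```

View pics/s1.png

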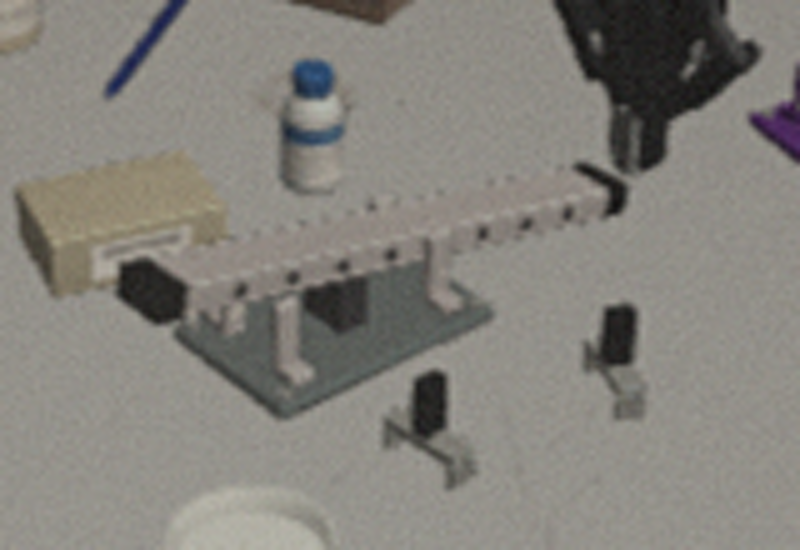

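The bar is still tail-down (tail top about (600,180), nose cap about (150,290)). I'll continue in 8 mm steps and track the nose cap with a dark-blob centroid.

```bash
cat >> h.py <<'E'
def nose():
    st(); d=cam('scene'); g=d['image'].max(2)[195:260,235:300]
    n,l,s,c=cv2.connectedComponentsWithStats((g<55).astype(np.uint8))
    for i in range(1,n):
        if s[i,4]>25: print(s[i].tolist(),(c[i]+[235,195]).round(1))
E
python3 -c "
from h import *
nose()"
```

```text
t 3.2 along -204.7 across 0.4 z 10.6 rot [-1.569 -0.006 -0.258] F [ 0.8 -0.7 -0.3] w -0.17037609823020275
[39, 17, 13, 12, 111] [279.9 217.8]
```

apply_moves --commands '[[[0, 0, 0.15, 0, 0, 0], [0, 0, 0.1, 0, 0, 0], [0, 0, 0.1, 0, 0, 0], [0, 0, 0.1, 0, 0, 0], [0, 0, 0, 0, 0, 0]]]'

```text
clock: 3.67
eef_pos: [519.7, -209.5, 10.6]
tool_rot: [-1.572, -0.006, -0.26]
force: [-0.5, -0.8, 0.4]
width: -0.1
```

```bash
python3 -c "
from h import *
st()"
```

```text
t 3.6667 along -187.5 across 0.3 z 10.6 rot [-1.572 -0.006 -0.26 ] F [-0.5 -0.8  0.4] w -0.06494105161247553
```

apply_moves --commands '[[[0, 0, -0.3, 0, 0, 0], [0, 0, 0, 0, 0, 0], [0, 0, 0, 0, 0, 0], [0, 0, 0, 0, 0, 0], [0, 0, 0, 0, 0, 0], [0, 0, 0, 0, 0, 0]]]'

```text
clock: 4.17
eef_pos: [517.2, -220.1, 10.6]
tool_rot: [-1.57, -0.006, -0.259]
force: [0.3, 0.2, -0.1]
width: -0.5
```

```bash
python3 -c "
from h import *
nose()"
```

```text
t 4.1667 along -198.3 across 0.5 z 10.6 rot [-1.57  -0.006 -0.259] F [ 0.3  0.2 -0.1] w -0.48804113155616186
[36, 18, 13, 12, 111] [277.1 218.2]
```

apply_moves --commands '[[[0, 0, 0.18, 0, 0, 0], [0, 0, 0.1, 0, 0, 0], [0, 0, 0.1, 0, 0, 0], [0, 0, 0.1, 0, 0, 0], [0, 0, 0, 0, 0, 0]]]'

```text
clock: 4.63
eef_pos: [521.8, -201.8, 10.7]
tool_rot: [-1.572, -0.006, -0.26]
force: [-0.1, -0.6, 0.1]
width: 0.2
```

apply_moves --commands '[[[0, 0, -0.3, 0, 0, 0], [0, 0, 0, 0, 0, 0], [0, 0, 0, 0, 0, 0], [0, 0, 0, 0, 0, 0], [0, 0, 0, 0, 0, 0], [0, 0, 0, 0, 0, 0]]]'

```text
clock: 5.13
eef_pos: [519.3, -212.3, 10.7]
tool_rot: [-1.57, -0.006, -0.258]
force: [-0.7, 0.6, -0.4]
width: 0.4
```

```bash
python3 -c "
from h import *
nose()"
```

```text
t 5.1333 along -190.3 across 0.5 z 10.7 rot [-1.57  -0.006 -0.258] F [-0.7  0.6 -0.4] w 0.41724023379993924
[33, 17, 13, 13, 113] [274. 218.]
```

apply_moves --commands '[[[0, 0, 0.18, 0, 0, 0], [0, 0, 0.1, 0, 0, 0], [0, 0, 0.1, 0, 0, 0], [0, 0, 0.1, 0, 0, 0], [0, 0, 0, 0, 0, 0]]]'

```text
clock: 5.6
eef_pos: [523.8, -194.1, 10.7]
tool_rot: [-1.573, -0.006, -0.26]
force: [0.2, -0.6, 0.7]
width: -0.0
```

apply_moves --commands '[[[0, 0, -0.3, 0, 0, 0], [0, 0, 0, 0, 0, 0], [0, 0, 0, 0, 0, 0], [0, 0, 0, 0, 0, 0], [0, 0, 0, 0, 0, 0], [0, 0, 0, 0, 0, 0]]]'

```text
clock: 6.1
eef_pos: [521.3, -204.6, 10.7]
tool_rot: [-1.57, -0.006, -0.258]
force: [-0.6, 0.5, -1.0]
width: -0.1
```

```bash
python3 -c "
from h import *
nose()"
```

```text
t 6.1 along -182.3 across 0.5 z 10.7 rot [-1.57  -0.006 -0.258] F [-0.6  0.5 -1. ] w -0.09533654689105944
[30, 17, 13, 13, 114] [271.1 217.9]
```

Pushed about 38 mm so far.

apply_moves --commands '[[[0, 0, 0.18, 0, 0, 0], [0, 0, 0.1, 0, 0, 0], [0, 0, 0.1, 0, 0, 0], [0, 0, 0.1, 0, 0, 0], [0, 0, 0, 0, 0, 0]]]'

```text
clock: 6.57
eef_pos: [525.7, -186.6, 10.7]
tool_rot: [-1.573, -0.006, -0.26]
force: [-0.4, -1.2, 0.7]
width: -0.1
```

apply_moves --commands '[[[0, 0, -0.3, 0, 0, 0], [0, 0, 0, 0, 0, 0], [0, 0, 0, 0, 0, 0], [0, 0, 0, 0, 0, 0], [0, 0, 0, 0, 0, 0], [0, 0, 0, 0, 0, 0]]]'

```text
clock: 7.07
eef_pos: [523.4, -196.8, 10.7]
tool_rot: [-1.57, -0.007, -0.258]
force: [0.3, 0.1, 1.5]
width: -0.0
```

```bash
python3 -c "
from h import *
nose()"
```

```text
t 7.0667 along -174.3 across 0.6 z 10.7 rot [-1.57  -0.007 -0.258] F [0.3 0.1 1.5] w -0.01142708798209441
[27, 17, 13, 12, 116] [268.1 217.6]
```

apply_moves --commands '[[[0, 0, 0.18, 0, 0, 0], [0, 0, 0.1, 0, 0, 0], [0, 0, 0.1, 0, 0, 0], [0, 0, 0.1, 0, 0, 0], [0, 0, 0, 0, 0, 0]]]'

```text
clock: 7.53
eef_pos: [527.7, -179.1, 10.7]
tool_rot: [-1.573, -0.006, -0.26]
force: [0.6, -0.9, -0.8]
width: -0.1
```

apply_moves --commands '[[[0, 0, -0.3, 0, 0, 0], [0, 0, 0, 0, 0, 0], [0, 0, 0, 0, 0, 0], [0, 0, 0, 0, 0, 0], [0, 0, 0, 0, 0, 0], [0, 0, 0, 0, 0, 0]]]'

```text
clock: 8.03
eef_pos: [525.4, -189.2, 10.8]
tool_rot: [-1.57, -0.007, -0.258]
force: [-0.5, 0.6, 0.6]
width: 0.0
```

```bash
python3 -c "
from h import *
nose()"
```

```text
t 8.0333 along -166.3 across 0.6 z 10.8 rot [-1.57  -0.007 -0.258] F [-0.5  0.6  0.6] w 0.00021660471814869564
[24, 16, 14, 13, 120] [265.2 217. ]
```

apply_moves --commands '[[[0, 0, 0.18, 0, 0, 0], [0, 0, 0.1, 0, 0, 0], [0, 0, 0.1, 0, 0, 0], [0, 0, 0.1, 0, 0, 0], [0, 0, 0, 0, 0, 0]]]'

```text
clock: 8.5
eef_pos: [529.6, -171.6, 10.7]
tool_rot: [-1.574, -0.006, -0.26]
force: [0.3, -0.5, -0.2]
width: 0.1
```

apply_moves --commands '[[[0, 0, -0.3, 0, 0, 0], [0, 0, 0, 0, 0, 0], [0, 0, 0, 0, 0, 0], [0, 0, 0, 0, 0, 0], [0, 0, 0, 0, 0, 0], [0, 0, 0, 0, 0, 0]]]'

```text
clock: 9.0
eef_pos: [527.4, -181.5, 10.8]
tool_rot: [-1.57, -0.007, -0.258]
force: [0.6, 0.6, 0.4]
width: 0.1
```

```bash
python3 -c "
from h import *
nose()"
```

```text
t 9.0 along -158.4 across 0.6 z 10.8 rot [-1.57  -0.007 -0.258] F [0.6 0.6 0.4] w 0.051420871156807206
[19, 33, 13, 13, 111] [260.4 234. ]
```

```bash
python3 -c "
from h import *
d=tilt('s2',True)
q=lambda a,x,z:np.r_[F+a*YD+x*XD,z]
print(((proj(d,[q(-140,0,52),q(160,0,52),q(160,-15,52),q(160,15,52),q(-140,-15,36)])-[250,160])*5).round())
"
```

```text
t 9.05 along -158.3 across 0.6 z 10.8 rot [-1.57  -0.007 -0.258] F [0.1 0.6 0.3] w -0.5098329855944997
[[546. 134.]
 [ 35. 362.]
 [ 56. 378.]
 [ 16. 346.]
 [566. 174.]]
```

View pics/s2.png

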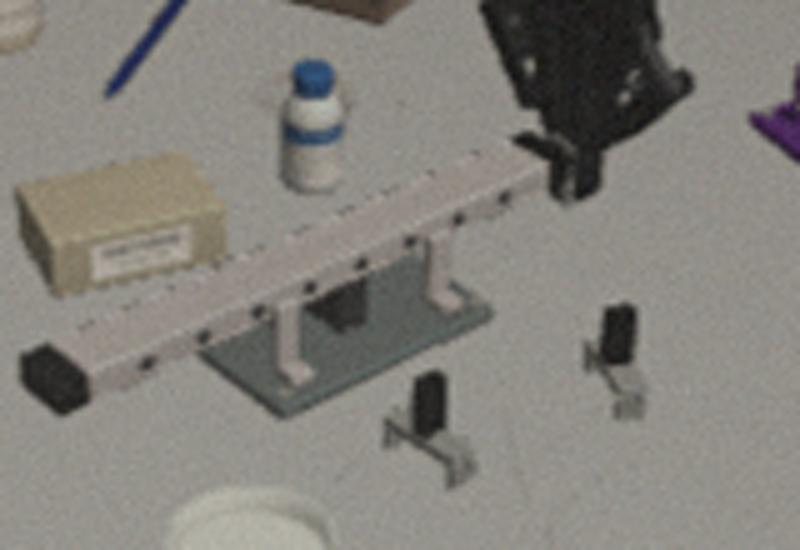

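It's balanced: tail top about (540,140) and nose about (50,375), matching the predicted level bar. The margin could be thin on the tail side, so I'll raise the finger to bar height and nudge about 4 mm more to centre it.

apply_moves --commands '[[[0, 0, -0.1, 0, 0, 0], [0, -0.35, 0, 0, 0, 0], [0, -0.35, 0, 0, 0, 0], [0, 0, 0.12, 0, 0, 0], [0, 0, 0.12, 0, 0, 0], [0, 0, 0, 0, 0, 0]]]'

```text
clock: 9.6
eef_pos: [528.0, -176.0, 38.6]
tool_rot: [-1.57, -0.005, -0.258]
force: [0.0, 0.9, -0.4]
width: 0.0
```

```bash
python3 -c "
from h import *
nose()"
```

```text
t 9.6 along -152.9 across -0.2 z 38.6 rot [-1.57  -0.005 -0.258] F [ 0.   0.9 -0.4] w 0.027707500020195727
[20, 34, 13, 13, 109] [260.5 235.3]
```

apply_moves --commands '[[[0, 0, 0.08, 0, 0, 0], [0, 0, 0.05, 0, 0, 0], [0, 0, 0.05, 0, 0, 0], [0, 0, 0.05, 0, 0, 0], [0, 0, 0, 0, 0, 0]]]'

```text
clock: 10.07
eef_pos: [528.1, -168.8, 36.3]
tool_rot: [-1.574, -0.001, -0.26]
force: [-0.6, -0.4, 0.4]
width: 0.2
```

```bash
python3 -c "
from h import *
nose()"
```

```text
t 10.0667 along -146.0 across -1.9 z 36.3 rot [-1.574e+00 -1.000e-03 -2.600e-01] F [-0.6 -0.4  0.4] w 0.175929478286149
[18, 34, 13, 14, 108] [258.8 235.4]
```

apply_moves --commands '[[[0, 0, -0.25, 0, 0, 0], [0, 0, -0.5, 0, 0, 0], [0, -0.5, -0.2, 0, 0, 0], [0, -0.9, 0, 0, 0, 0], [0, -0.9, 0, 0, 0, 0], [0, -0.6, 0, 0, 0, 0]]]' --claw 50

```text
clock: 10.62
eef_pos: [513.4, -205.7, 149.5]
tool_rot: [-1.57, 0.014, -0.257]
force: [0.5, 0.1, 0.3]
width: 49.8
```

```bash
python3 -c "
from h import *
nose(); plan([476.8,31.3,130],-.18,8)"
```

```text
t 10.6167 along -185.4 across -6.8 z 149.5 rot [-1.57   0.014 -0.257] F [0.5 0.1 0.3] w 49.82962686237516
[18, 35, 13, 13, 115] [259.  235.9]
8 rows
[-0.307, 0.075, 0.688, -0.0, -0.111, -0.01]
[-0.3, 0.075, 0.691, -0.0, -0.111, -0.01]
[-0.294, 0.075, 0.694, -0.0, -0.111, -0.01]
[-0.287, 0.075, 0.697, -0.0, -0.111, -0.01]
[-0.28, 0.074, 0.7, -0.0, -0.111, -0.01]
[-0.274, 0.074, 0.702, -0.0, -0.111, -0.01]
[-0.267, 0.074, 0.705, -0.0, -0.111, -0.01]
[-0.26, 0.073, 0.707, -0.0, -0.111, -0.01]
```

apply_moves --commands '[[[-0.31, 0.07, 0.69, 0, -0.11, -0.01], [-0.3, 0.07, 0.69, 0, -0.11, -0.01], [-0.29, 0.07, 0.69, 0, -0.11, -0.01], [-0.29, 0.07, 0.7, 0, -0.11, -0.01], [-0.28, 0.07, 0.7, 0, -0.11, -0.01], [-0.27, 0.07, 0.7, 0, -0.11, -0.01], [-0.27, 0.07, 0.7, 0, -0.11, -0.01], [-0.26, 0.07, 0.7, 0, -0.11, -0.01]]]'

```text
clock: 11.33
eef_pos: [481.4, 25.4, 133.3]
tool_rot: [-1.574, -0.017, -0.198]
force: [0.5, 0.1, -0.3]
width: 49.8
```

apply_moves --commands '[[[0, 0, 0, 0, 0, 0], [0, 0, 0, 0, 0, 0]]]'

```text
clock: 11.5
eef_pos: [479.9, 33.2, 132.7]
tool_rot: [-1.57, -0.015, -0.186]
force: [0.1, -0.2, -1.3]
width: 49.7
```

```bash
python3 -c "
from h import *
nose(); s=readout.read_state(); print(s['eef_pos']); d=cam('wrist'); save(d,'w2',s=1.25)
print(proj(d,[[476.8,31.3,46],[476.8,31.3,0],s['eef_pos']])*1.25)"
```

```text
t 11.5 along 37.4 across -99.5 z 132.7 rot [-1.57  -0.015 -0.186] F [ 0.1 -0.2 -1.3] w 49.748456618227664
[18, 35, 13, 13, 114] [259.  235.9]
[479.91734126  33.55517953 132.6621344 ]
[[398.44080892 262.80593412]
 [398.49362264 241.81457774]
 [405.40567075 327.30021825]]
```

View pics/w2.png

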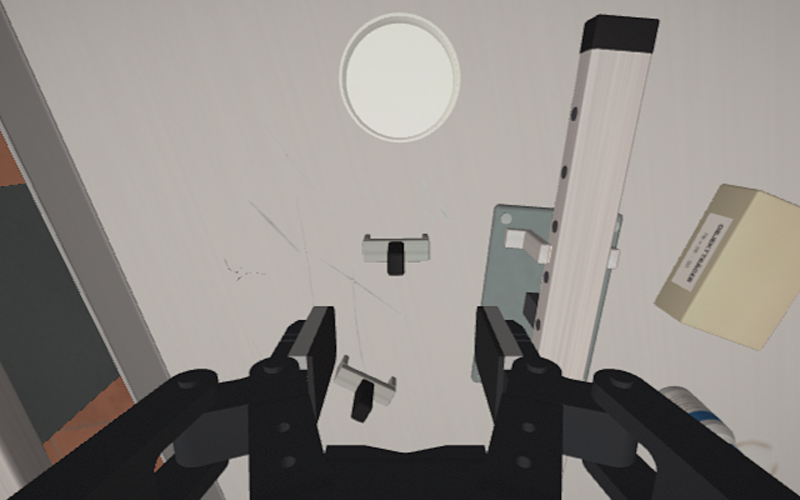

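Wrist view: fin top centre at about (397,264) against a predicted (398,263), and the saddle is parallel to the image x axis, so its yaw is about the tool's. The dish is at (400,77) and clear. Descending.

```bash
python3 -c "
from h import *
st(); plan([476.5,30.7,24],-.186,6)"
```

```text
t 11.6 along 36.7 across -98.9 z 132.8 rot [-1.57  -0.015 -0.188] F [-0.4 -0.9  0.6] w 49.97046480512344
6 rows
[-0.021, 0.453, -0.01, -0.001, -0.004, 0.029]
[-0.02, 0.453, -0.01, -0.001, -0.004, 0.029]
[-0.019, 0.453, -0.01, -0.001, -0.004, 0.029]
[-0.018, 0.453, -0.01, -0.001, -0.004, 0.029]
[-0.016, 0.453, -0.009, -0.001, -0.004, 0.029]
[-0.015, 0.453, -0.009, -0.001, -0.004, 0.029]
```

apply_moves --commands '[[[-0.02, 0.45, -0.01, 0, 0, 0.03], [-0.02, 0.45, -0.01, 0, 0, 0.03], [-0.02, 0.45, -0.01, 0, 0, 0.03], [-0.02, 0.45, -0.01, 0, 0, 0.03], [-0.02, 0.35, -0.01, 0, 0, 0.03], [0, 0.3, 0, 0, 0, 0.03], [0, 0, 0, 0, 0, 0]]]'

```text
clock: 12.18
eef_pos: [482.4, 18.0, 32.3]
tool_rot: [-1.572, -0.008, -0.208]
force: [-0.6, 0.4, 0.4]
width: 50.2
```

```bash
python3 -c "
from h import *
st(); plan([476.5,30.7,24],-.186,1)"
```

```text
t 12.1833 along 23.4 across -93.2 z 32.3 rot [-1.572 -0.008 -0.208] F [-0.6  0.4  0.4] w 50.176614830660995
1 rows
[-0.211, 0.206, 0.28, 0.017, -0.247, 0.096]
```

apply_moves --commands '[[[-0.21, 0, 0.28, 0.02, -0.25, 0.1], [0, 0, 0, 0, 0, 0], [0, 0, 0, 0, 0, 0]]]'

```text
clock: 12.43
eef_pos: [476.7, 28.4, 32.7]
tool_rot: [-1.571, 0.001, -0.189]
force: [0.4, 0.1, -0.2]
width: 50.1
```

```bash
python3 -c "
from h import *
st(); plan([476.5,30.7,24],-.186,1)"
```

```text
t 12.4333 along 32.0 across -101.4 z 32.7 rot [-1.571e+00  1.000e-03 -1.890e-01] F [ 0.4  0.1 -0.2] w 50.13342301538951
1 rows
[-0.015, 0.219, 0.055, 0.007, -0.04, -0.007]
```

apply_moves --commands '[[[-0.02, 0.11, 0.04, 0, -0.04, 0], [0, 0.11, 0.04, 0, 0, 0], [0, 0, 0, 0, 0, 0]]]'

```text
clock: 12.68
eef_pos: [478.1, 32.3, 25.3]
tool_rot: [-1.57, -0.004, -0.185]
force: [-0.2, 0.3, 0.3]
width: 50.2
```

```bash
python3 -c "
from h import *
st(); plan([476.5,30.7,24],-.186,1); d=cam('wrist'); save(d,'w3',s=1.25)"
```

```text
t 12.6833 along 36.2 across -101.0 z 25.3 rot [-1.57  -0.004 -0.185] F [-0.2  0.3  0.3] w 50.15141651903977
1 rows
[-0.031, 0.033, -0.047, -0.012, 0.006, 0.041]
```

View pics/w3.png

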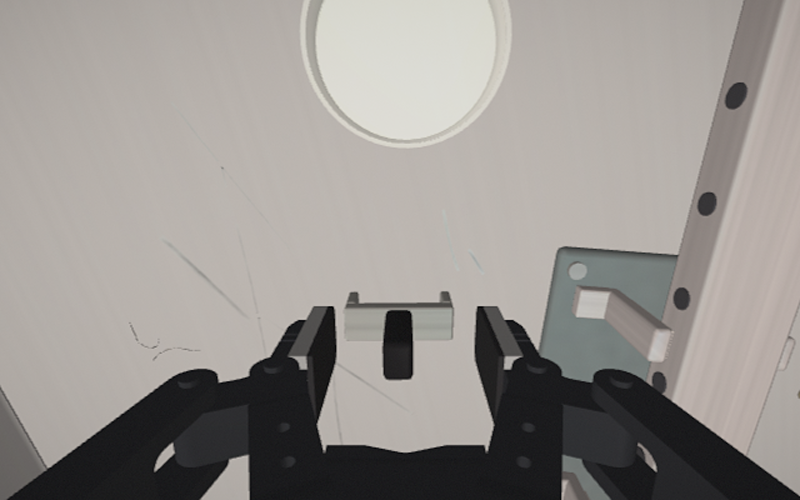

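Fin (397,345) sits midway between the pads (335 and 475), at pad depth. Closing.

apply_moves --commands '[[[-0.02, 0.02, -0.04, 0, 0, 0.04], [0, 0, 0, 0, 0, 0], [0, 0, 0, 0, 0, 0], [0, 0, 0, 0, 0, 0], [0, 0, 0, 0, 0, 0], [0, 0, 0, 0, 0, 0]]]' --claw 0

```text
clock: 13.23
eef_pos: [477.1, 30.5, 25.2]
tool_rot: [-1.57, -0.001, -0.185]
force: [-0.4, -0.6, -0.5]
width: 8.3
```

```bash
python3 -c "
from h import *
st(); s=readout.read_state(); print(s['eef_pos'])"
```

```text
t 13.2333 along 34.1 across -101.5 z 25.2 rot [-1.57e+00 -1.00e-03 -1.85e-01] F [-0.4 -0.6 -0.5] w 8.276258065456238
[477.09731856  30.47035089  25.19166198]
```

apply_moves --commands '[[[0, -0.3, 0, 0, 0, 0], [0, -0.7, 0.05, 0, 0, 0], [0, -0.7, 0.05, 0, 0, 0], [0, -0.6, 0.05, 0, 0, 0], [0, 0, 0, 0, 0, 0], [0, 0, 0, 0, 0, 0]]]'

```text
clock: 13.73
eef_pos: [476.9, 36.2, 119.5]
tool_rot: [-1.572, 0.003, -0.186]
force: [0.1, 0.4, -1.1]
width: 8.5
```

```bash
python3 -c "
from h import *
nose(); plan([566.7,-28.1,112],-.255,8)"
```

```text
t 13.7333 along 39.7 across -103.1 z 119.5 rot [-1.572  0.003 -0.186] F [ 0.1  0.4 -1.1] w 8.516869939832667
[18, 35, 13, 13, 114] [259.  235.9]
8 rows
[0.312, 0.022, -0.146, 0.001, 0.1, -0.004]
[0.313, 0.022, -0.144, 0.001, 0.1, -0.004]
[0.315, 0.022, -0.141, 0.001, 0.1, -0.004]
[0.316, 0.023, -0.138, 0.001, 0.1, -0.004]
[0.317, 0.023, -0.135, 0.001, 0.1, -0.004]
[0.318, 0.023, -0.133, 0.001, 0.1, -0.004]
[0.319, 0.023, -0.13, 0.001, 0.1, -0.004]
[0.32, 0.023, -0.127, 0.001, 0.1, -0.004]
```

apply_moves --commands '[[[0.31, 0, -0.15, 0, 0.1, 0], [0.31, 0, -0.14, 0, 0.1, 0], [0.31, 0, -0.14, 0, 0.1, 0], [0.32, 0, -0.14, 0, 0.1, 0], [0.32, 0, -0.14, 0, 0.1, 0], [0.32, 0, -0.13, 0, 0.1, 0], [0.32, 0, -0.13, 0, 0.1, 0], [0, 0, 0, 0, 0, 0]]]'

```text
clock: 14.45
eef_pos: [555.2, -25.7, 109.7]
tool_rot: [-1.577, 0.017, -0.251]
force: [1.2, -0.5, -1.2]
width: 8.4
```

```bash
python3 -c "
from h import *
st(); plan([566.7,-28.1,100],-.255,2)"
```

```text
t 14.45 along -0.6 across -11.8 z 109.7 rot [-1.577  0.017 -0.251] F [ 1.2 -0.5 -1.2] w 8.407497331848063
2 rows
[0.149, 0.118, 0.007, 0.036, 0.025, -0.096]
[0.148, 0.119, 0.007, 0.036, 0.025, -0.096]
```

apply_moves --commands '[[[0.15, 0.02, 0, 0.04, 0.03, -0.1], [0.15, 0.02, 0, 0.04, 0.03, -0.1], [0, 0, 0, 0, 0, 0], [0, 0, 0, 0, 0, 0]]]'

```text
clock: 14.78
eef_pos: [564.9, -28.7, 104.3]
tool_rot: [-1.571, 0.004, -0.257]
force: [1.1, -0.0, -0.7]
width: 8.7
```

```bash
python3 -c "
from h import *
st(); plan([566.7,-28.1,100],-.255,1); d=cam('wrist'); save(d,'w4',s=1.25); e=cam('scene'); save(e,'s4',(250,160,410,270),5)"
```

```text
t 14.7833 along -1.1 across -1.6 z 104.3 rot [-1.571  0.004 -0.257] F [ 1.1 -0.  -0.7] w 8.717054029611557
1 rows
[0.039, 0.108, 0.027, -0.001, -0.019, -0.05]
```

View pics/w4.png

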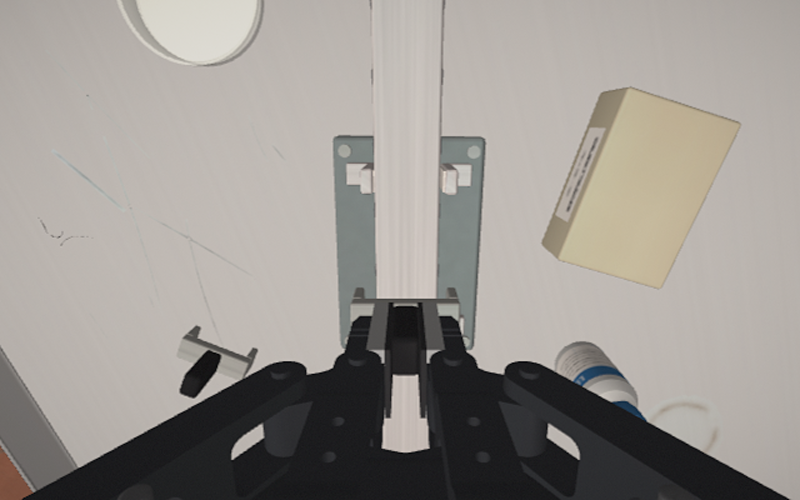

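Wrist view: the clip's saddle spans 352–459 px and the bar below spans 376–437 at row 290, so it's nearly centred. Stand plate far corners are (335,137) and (486,138). I'll work out the offsets.

```bash
python3 -c "
from h import *
d=dict(np.load('wrist.npz')); s=readout.read_state(); print(s['eef_pos'])
g=lambda u,v,z: ray(d,u/1.25,v/1.25,z)
def sh(n,p): q=p[:2]-F; print(n,'along',(q@YD).round(1),'across',(q@XD).round(1))
a,b=g(376,290,52),g(437,290,52); sh('bar@290',(a+b)/2); print(np.linalg.norm(a-b))
a,b=g(373,60,52),g(442,60,52); sh('bar@60',(a+b)/2); print(np.linalg.norm(a-b))
a,b=g(335,137,8),g(486,138,8); sh('plate far edge(+65)',(a+b)/2); print(np.linalg.norm(a-b))
zt=s['eef_pos'][2]-25.2+18
a,b=g(352,299,zt),g(459,299,zt); sh('clip far edge top(+7)',(a+b)/2); print(np.linalg.norm(a-b)); sh('tcp',s['eef_pos'])
# same via top cam
t=cam('top'); save(t,'top3',(225,150,395,285),4.5)
"
```

```text
[564.95207794 -28.58646167 104.61180149]
bar@290 along -7.0 across -1.4
29.90485276795425
bar@60 along 97.1 across -0.8
29.192348682501315
plate far edge(+65) along 64.3 across 0.8
82.01972382636437
clip far edge top(+7) along 7.2 across -1.7
40.5465869110512
tcp along -0.9 across -1.6
```

View pics/s4.png

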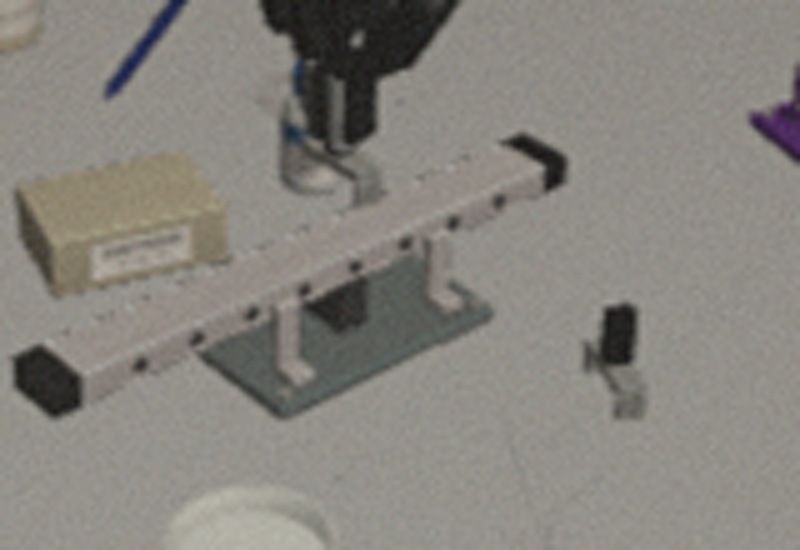

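Bar is level. The clip is about 0.4 mm off the bar centre across and under 1 mm along. Descending to just above the bar.

apply_moves --commands '[[[0.01, 0.2, 0, 0, 0, -0.05], [0, 0.2, 0, 0, 0, 0], [0, 0.15, 0, 0, 0, 0], [0, 0, 0, 0, 0, 0], [0, 0, 0, 0, 0, 0]]]'

```text
clock: 15.35
eef_pos: [564.8, -27.6, 80.7]
tool_rot: [-1.57, -0.001, -0.255]
force: [-0.1, 0.4, -0.0]
width: 8.5
```

```bash
python3 -c "
from h import *
nose()"
```

```text
t 15.35 along 0.0 across -2.0 z 80.7 rot [-1.57e+00 -1.00e-03 -2.55e-01] F [-0.1  0.4 -0. ] w 8.502027721910085
[18, 35, 13, 13, 116] [259. 236.]
```

apply_moves --commands '[[[0.02, 0, -0.02, 0, 0, 0], [0, 0, 0, 0, 0, 0], [0, 0, 0, 0, 0, 0]]]'

```text
clock: 15.65
eef_pos: [565.4, -28.6, 80.8]
tool_rot: [-1.57, -0.001, -0.254]
force: [-0.9, -0.3, 0.2]
width: 8.8
```

```bash
python3 -c "
from h import *
st(); d=cam('wrist'); save(d,'w5',(250,160,410,280),5)"
```

```text
t 15.65 along -0.8 across -1.1 z 80.8 rot [-1.57e+00 -1.00e-03 -2.54e-01] F [-0.9 -0.3  0.2] w 8.840933252044648
```

View pics/w5.png

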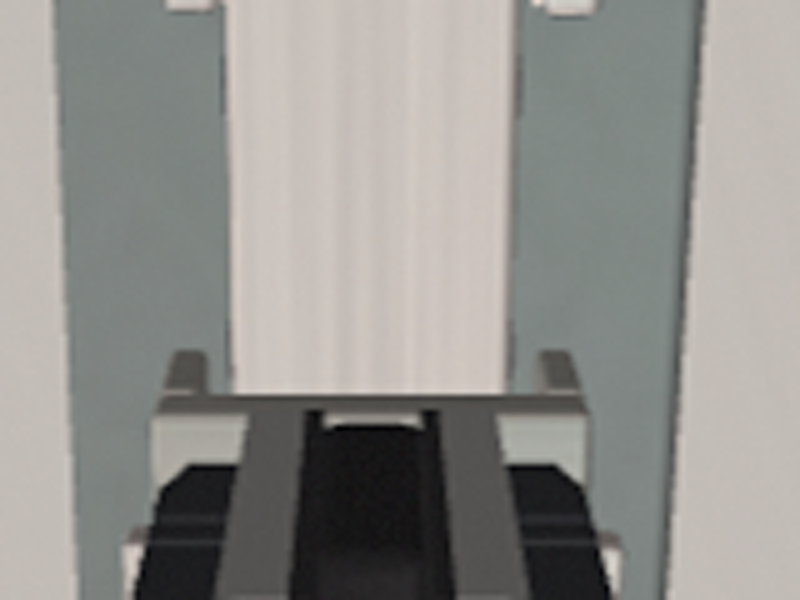

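Close view: leg inner faces at 207 and 539 (centre 373), bar edges at 230 and 510 (centre 370), so it's within 0.3 mm. Lowering.

apply_moves --commands '[[[0, 0.1, -0.01, 0, 0, 0], [0, 0.1, 0, 0, 0, 0], [0, 0.06, 0, 0, 0, 0], [0, 0, 0, 0, 0, 0], [0, 0, 0, 0, 0, 0]]]'

```text
clock: 16.12
eef_pos: [565.8, -29.3, 69.8]
tool_rot: [-1.57, -0.002, -0.255]
force: [0.2, -0.2, -0.1]
width: 8.7
```

```bash
python3 -c "
from h import *
nose()"
```

```text
t 16.1167 along -1.4 across -0.6 z 69.8 rot [-1.57  -0.002 -0.255] F [ 0.2 -0.2 -0.1] w 8.71030310541121
[18, 35, 13, 13, 114] [259.  235.9]
```

Legs are now straddling the bar and the bar is undisturbed. A few more millimetres, gently.

apply_moves --commands '[[[-0.01, 0.05, 0.02, 0, 0, 0], [0, 0.04, 0, 0, 0, 0], [0, 0.02, 0, 0, 0, 0], [0, 0, 0, 0, 0, 0], [0, 0, 0, 0, 0, 0]]]'

```text
clock: 16.58
eef_pos: [565.7, -28.3, 65.1]
tool_rot: [-1.57, -0.002, -0.255]
force: [0.6, -0.4, 1.3]
width: 8.5
```

```bash
python3 -c "
from h import *
nose()"
```

```text
t 16.5833 along -0.4 across -0.9 z 65.1 rot [-1.57  -0.002 -0.255] F [ 0.6 -0.4  1.3] w 8.542258237964395
[18, 35, 13, 13, 114] [259.  235.9]
```

apply_moves --commands '[[[0, 0, 0, 0, 0, 0], [0, 0, 0, 0, 0, 0], [0, 0, 0, 0, 0, 0], [0, 0, 0, 0, 0, 0], [0, 0, 0, 0, 0, 0], [0, 0, 0, 0, 0, 0]]]' --claw 36

```text
clock: 17.13
eef_pos: [566.0, -28.3, 65.4]
tool_rot: [-1.57, -0.003, -0.255]
force: [-0.8, -0.2, -0.6]
width: 35.9
```

apply_moves --commands '[[[0, -0.2, 0, 0, 0, 0], [0, -0.4, 0, 0, 0, 0], [0, -0.7, 0, 0, 0, 0], [0, -0.9, 0, 0, 0, 0], [0, -0.9, 0, 0, 0, 0], [0, -0.6, 0, 0, 0, 0], [0, 0, 0, 0, 0, 0], [0, 0, 0, 0, 0, 0]]]'

```text
clock: 17.8
eef_pos: [564.5, -28.0, 222.7]
tool_rot: [-1.57, -0.001, -0.254]
force: [-0.4, -0.2, -0.7]
width: 35.9
```

```bash
python3 -c "
from h import *
nose(); e=cam('scene'); d=cam('wrist'); t=cam('top')
im=np.vstack([cv2.resize(e['image'][160:270,250:410],None,fx=3.4,fy=3.4,interpolation=2), cv2.resize(d['image'],(544,340))[110:320]])
cv2.imwrite('pics/fin.png',im[:,:,::-1]); print(im.shape)"
```

```text
t 17.8 along -0.4 across -2.2 z 222.7 rot [-1.57e+00 -1.00e-03 -2.54e-01] F [-0.4 -0.2 -0.7] w 35.85708889509372
[18, 35, 13, 13, 115] [259.  235.9]
(584, 544, 3)
```

View pics/fin.png

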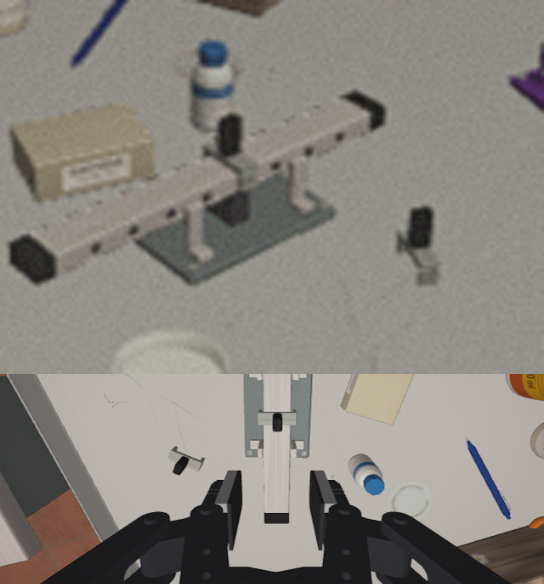

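Bar is level with the clip astride it above the fulcrum block, and the bystanders are in place. I'll do a quick numeric check of the clip's position along the bar, with a short wait.

apply_moves --commands '[[[0, 0, 0, 0, 0, 0], [0, 0, 0, 0, 0, 0], [0, 0, 0, 0, 0, 0], [0, 0, 0, 0, 0, 0], [0, 0, 0, 0, 0, 0], [0, 0, 0, 0, 0, 0], [0, 0, 0, 0, 0, 0], [0, 0, 0, 0, 0, 0]]]'

```text
clock: 18.67
eef_pos: [560.1, -27.8, 214.6]
tool_rot: [-1.574, 0.015, -0.253]
force: [-0.7, 0.3, -0.4]
width: 36.0
```

```bash
python3 -c "
from h import *
d=dict(np.load('wrist.npz')); nose()
q=lambda a,x,z:np.r_[F+a*YD+x*XD,z]
P=proj(d,[q(0,-1,86),q(7,-1,58),q(-7,-1,58),q(-65,0,8),q(8,-1,52)]); print((P*.85+[0,264]).round(1))
d2=cam('wrist'); save(d2,'w6',(240,120,400,240),5)
print(((P-[240,120])*5).round())"
```

```text
t 18.6667 along -1.4 across -6.5 z 214.6 rot [-1.574  0.015 -0.253] F [-0.7  0.3 -0.4] w 36.00838980407661
[18, 35, 13, 13, 114] [259.  235.9]
[[277.5 424.3]
 [277.4 411.6]
 [277.3 424.3]
 [277.8 457.9]
 [277.3 409.6]]
[[432. 343.]
 [431. 268.]
 [431. 343.]
 [434. 540.]
 [431. 257.]]
```

View pics/w6.png

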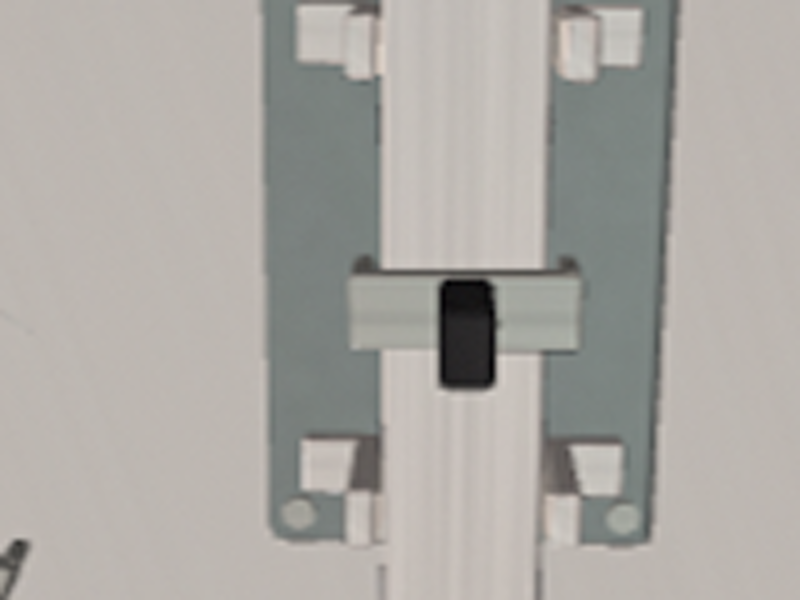

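Clip bridge spans rows 273–350 against a predicted 268–343, so it's within about 1 mm of the fulcrum centre and seated square. The bar's nose pixel hasn't moved.

```bash
python3 -c "
from h import *
print(finish_job())"
```

```text
the job is handed in; nothing more can be done
None
```

The bar is balanced level on the fulcrum with the clip astride it, and I handed the job in at about 18.7 s on the robot's clock, well inside the 72 s limit.

- **Bar:** I pushed it from the tail in steps of about 8 mm, backing off after each one. It tipped up and stayed level after about 62 mm, and I then nudged it about 4 mm further to centre it.
- **Clip:** I took the leftmost clip, lowered it over the bar above the fulcrum and released it.
- **Last checks:** The nose stayed at the same pixel before, during and after release, and for about 0.9 s afterwards with the gripper well clear. The clip sits square, within about 1 mm of the fulcrum centre along the bar.
- **Bystanders:** The dish, bottle, box and look-alike clip appeared undisturbed in the pictures. I didn't measure their positions again.
- **Forces:** The force readings I took stayed under about 4 N. No check failed or disagreed beyond 1–2 mm of calibration error.

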